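# Tare the bench scale

### The arm

A 6-joint arm with a two-finger parallel gripper is mounted at the origin on a cart in front of the work surface, level with it; the furniture and walls round the work are solid. World frame = base frame: x ahead of the robot, y to its left, z up, the work surface at z = 0. Lengths are in m, angles in rad, forces in N, time in s.
With the tool pointing down it reaches from about 0.275 to 0.825 m from the base axis. Payload 5.2 kg.
Tool frame: the origin (TCP) lies midway between the tips of the shut fingers; the grasp point (between the pads) lies 19 mm behind it; z points along the fingers, y is the line along which they close (so a half turn about z gives the same grasp; the last joint's range is limited). The gripper opens to 93 mm and grips with 3 to 60 N. Pads are 15 mm wide; open, the fingers measure 128 mm over their backs; the gripper's body (75 mm by 188 mm) begins 65 mm behind the grasp point.
Start: joints at [1.141, 0.259, 1.535, -0, 1.348, -0.203], TCP at [0.124, 0.536, 0.219] pointing down, gripper open.
Joint ranges: [-3.14, 3.14], [-0.91, 2.08], [0.19, 2.58], [-1.22, 4.36], [0.22, 2.71], [-3.12, 3.12]. Speed limits (rad/s): [2.57, 2.57, 3.14, 3.14, 3.14, 3.14].

### API

Orientations are given as a rotation vector (axis times angle).
In Python, from cell import arm gives the robot as it stands.
- The arm moves only by the tool carry_out, never from a script. Its argument "motion" is text: rows parted by semicolons, each of 5 numbers parted by spaces: the shift along the world's x, y, z in cm, then the turn about the world's z in rad, then the finger opening in cm, from 0 to 9.3. A call has 1 to 20 rows; each row is the pose to reach, as a shift and turn from the pose commanded when the call began; what a row does not reach only later rows make up. A row lasts 1/10 s, in which the tool goes at most 50 mm and 8.59 degrees, less where a joint would pass 70% of its speed; a pose out of reach is approached as far as the arm can. A call with a gripper value outside its range is refused whole. The fingers move at their own pace and stop on an object; the grip force is fixed at half the most. Time passes only in rows, so rows that repeat a pose let the fingers close. It gives the time, the measured TCP pose, the force, the opening and the grip force at its end, in the units of the state.
- arm.observe(): the state, without advancing time (a new reading comes with each control period).
- arm.snapshot(name): name is "side" or "top"; returns the picture (420x560x3 uint8, red, green, blue); there is no depth.
- arm.camera_info(name): a dict with "camera_matrix" (3x3 intrinsics, pixels), "dist_coeffs" ([k1, k2, p1, p2, k3] as OpenCV has them; the pictures are not rectified), "origin" and "rotation" of the camera in the world. Camera axes: x right, y up, looking along -z (the intrinsics and any distortion apply to the point x, -y, -z); pixel columns grow to the right and rows downward; lengths in m; the calibration is good to about 2 mm. A picture is of the moment at which its call begins. camera_info takes no time and is no camera call.
- arm.sign_off(): hands the job in; it is judged then, once.
The state is a dict: "time": time; "joints": joint angles; "joint_velocities": joint speeds; "joint_efforts": joint torques, N m; "tool_pos": TCP position; "tool_rot": TCP orientation; "ft_force": force on the tool from outside, world axes, zero at the start; "torque": the same for the moment, N m; "opening": opening from 0.0 (shut) to 1.0 (fully open); "finger_force": force on a finger pad.
Only numpy, scipy, OpenCV 4.12 (cv2) and the standard library are available. Lean on these libraries where they do the work, as an engineer would, in place of code of your own. Each camera call takes 0.05 s, during which the arm holds its last target. There are 200 camera calls.

### The job

Zero the bench scale with the empty dish on its pan, so that the pedal beside it can be weighed next: with the fingertips, gently press the long key on its front panel, hold it down for about two seconds, then let it come up and withdraw. Do not press the round or the square key, do not lean on the scale, and leave the dish, the pedal and everything else on the bench where they are.

Things in the scene. Friction and masses are not known exactly. Their poses are not given: they have to be found in the camera images.
- scale: grey bench scale, fixed; 240 (x, depth) x 210 (y) mm, housing 40 mm high; origin at the centre of its underside, +x away from the robot. Pan (140 mm wide, top at 54 mm) centred at x +42 mm. Three keys in a row along its y at x -92 mm, 62 mm apart, the middle one at y 0; which key has which place differs from start to start. A flat display lies between keys and pan.
- long_mount: black plate, 28 x 48 x 2 mm, lying on the housing, that carries the long key (pressed through it); origin at the centre of its underside; same axes as the scale
- long_key_top (a point): centre of the top face of the long key (the oblong bar, the tare key: 18 mm along the scale's x, 40 mm along its y), about 50 mm above the worktop when up; it sinks with the key. The key stands 8 mm out of its black mounting plate and is white, like the other two.
- long_key (a joint): how far the long key is pressed: 0 up, 0.005 m fully down. It moves straight down; a spring pushes it back up (about 0.8 N at the first movement, 4.8 N fully down, then a hard stop).
- round_key_top (a point): centre of the top face of the round key (a disc of 22 mm diameter), about 50 mm above the worktop when up; it sinks with the key. The key stands 8 mm out of its black mounting plate and is white, like the other two.
- round_key (a joint): how far the round key is pressed: 0 up, 0.005 m fully down. It moves straight down; a spring pushes it back up (about 0.8 N at the first movement, 4.8 N fully down, then a hard stop).
- square_key_top (a point): centre of the top face of the square key (20 x 20 mm), about 50 mm above the worktop when up; it sinks with the key. The key stands 8 mm out of its black mounting plate and is white, like the other two.
- square_key (a joint): how far the square key is pressed: 0 up, 0.005 m fully down. It moves straight down; a spring pushes it back up (about 0.8 N at the first movement, 4.8 N fully down, then a hard stop).
- dish: round blue dish, empty, 131 mm wide, 22 mm high, standing loose on the scale's pan; origin at the centre of its underside
- pedal: black flat bicycle pedal, 67 x 120 (its y, spindle included) x 23 mm, loose on the worktop just right of the scale; origin at the centre of its underside
- tyre_lever: slim yellow tyre lever, 18 x 110 (its y) x 8 mm, lying loose just left of the scale; origin at the centre of its underside
- brush: wooden brush, 24 x 165 (its y) x 34 mm, lying loose just in front of the scale, about 150 mm from the scale's origin; origin at the centre of its underside
Things that resemble listed ones, but are neither listed nor needed, are in the scene too. What is meant by the tyre_lever is not red, and is the larger of those in its own colour.

How it is judged:
On the way:
1. the fingers hold the long key at least 3 mm down for at least 1.2 s (value of joint long_key above 0.003 m and contact force between the fingers and long_mount above 0.3 N), for 1.2 s.
At the end, for the whole second after the job is handed in: All three keys are up again (less than 1 mm down), and the dish, the pedal, the tyre lever and the brush lie at rest within 10 mm of where they were (value of joint each of long_key, round_key, square_key below 0.001 m and distance of each of dish, pedal, tyre_lever, brush from where it was at the start of the episode below 0.01 m and linear speed of each of dish, pedal, tyre_lever, brush below 0.02 m/s); the robot touches nothing.
It fails at once if the round or the square key is pressed in by more than 2 mm (value of joint any of round_key, square_key above 0.002 m).
It fails at once if the long key is pressed with more than 25 N (contact force between any of the fingers, the arm and long_mount above 25 N).
It fails at once if the robot leans on the scale with more than 15 N (contact force between any of the fingers, the arm and scale above 15 N).
It fails at once if the dish, the pedal, the tyre lever or the brush is moved or lifted by more than 10 mm (distance of any of dish, pedal, tyre_lever, brush from where it was at the start of the episode above 0.01 m).
It also fails if it takes over 32 s, if anything falls off the work surface, if the arm or the gripper's body presses on something with over 40 N, if the wrist force passes 120 N, or if a joint passes its speed limit or range.

## Working session

There is one attempt and no reset: what is moved stays moved. The work goes in short steps, Python scripts to look and compute and a tool call to move; the robot and the scene stay as the last step left them, time stands still between calls to the robot, and variables do not carry over. Pictures are saved under pics/ and viewed, at most 10 in all, crops included, and the job is handed in when it is done.

Besides the shell and the picture viewer there is one more tool, called after "Request:" as name(argument=value, ...) on one line, values as JSON. carry_out: Moves the arm, as the interface text tells. Its arguments: {"type":"object","properties":{"motion":{"type":"string"}},"required":["motion"]}

```bash
mkdir -p pics
python3 - <<'E'
from cell import arm
import cv2
for n in("top","side"):
    cv2.imwrite(f"pics/{n}0.png",arm.snapshot(n)[:,:,::-1]); print(n,arm.camera_info(n))
print(arm.observe())
E
```

```text
top {'camera_matrix': array([[434.3167358 ,   0.        , 273.57557413],
       [  0.        , 434.3167358 , 206.72321989],
       [  0.        ,   0.        ,   1.        ]]), 'dist_coeffs': array([-0.10991104,  0.        ,  0.        ,  0.        ,  0.        ]), 'origin': array([0.36078445, 0.27287266, 0.89465368]), 'rotation': array([ 0.11968376, -0.16822602, -1.54920517])}
side {'camera_matrix': array([[418.91169332,   0.        , 282.01502888],
       [  0.        , 418.91169332, 210.56309847],
       [  0.        ,   0.        ,   1.        ]]), 'dist_coeffs': array([-0.08274364,  0.        ,  0.        ,  0.        ,  0.        ]), 'origin': array([0.26976101, 0.90596213, 0.63668176]), 'rotation': array([ 0.20355568, -1.16435462, -2.56534542])}
{'time': 0.1, 'joints': array([ 1.14124509e+00,  2.59263252e-01,  1.53598165e+00, -1.59603476e-05,
        1.34796512e+00, -2.02831493e-01]), 'joint_velocities': array([ 0.00160675, -0.00032347, -0.00182266,  0.00040507, -0.00059278,
       -0.00032285]), 'joint_efforts': array([ 2.03130949e-03, -4.38206756e+01, -2.84643441e+01,  7.17878784e-02,
        3.62741912e-02, -7.60349258e-05]), 'tool_pos': array([0.12342323, 0.5354736 , 0.2179013 ]), 'tool_rot': array([-3.55307440e-01, -3.12094351e+00,  2.42184288e-03]), 'ft_force': array([-0.03248616,  0.29560568,  0.33617166]), 'torque': array([-0.03556976,  0.03038849,  0.01226191]), 'finger_force': 0.0, 'opening': 1.0000188278388802}
```

View pics/top0.png

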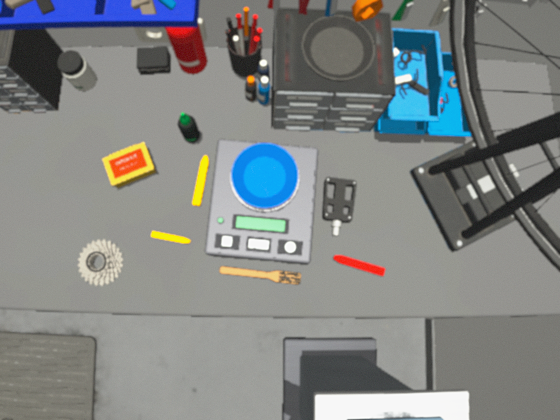

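View pics/side0.png

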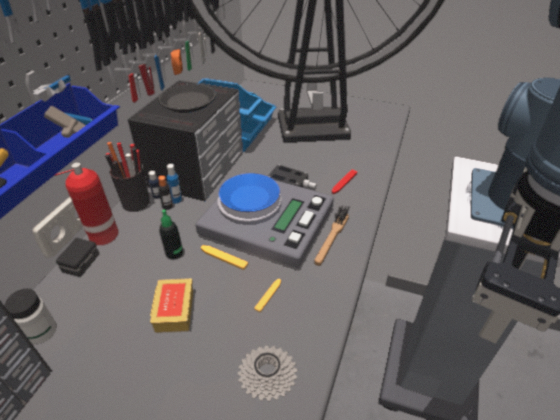

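The top picture shows three white keys on the scale: left (227,241), middle (259,244) and right (291,247). The middle one looks oblong. I'll check this in an enlarged crop and measure.

```bash
cat > h.py <<'E'
import numpy as np,cv2
from scipy.spatial.transform import Rotation as R
from cell import arm
F=np.diag([1.,-1,-1])
def ray(n,uv):
    c=arm.camera_info(n)
    p=cv2.undistortPoints(np.array([[uv]],float),c["camera_matrix"],c["dist_coeffs"])[0,0]
    return c["origin"],R.from_rotvec(c["rotation"]).as_matrix()@F@np.array([p[0],p[1],1])
def at(n,uv,z):
    o,d=ray(n,uv); return o+d*(z-o[2])/d[2]
def proj(n,P):
    c=arm.camera_info(n); M=F@R.from_rotvec(c["rotation"]).as_matrix().T
    return cv2.projectPoints(np.array(P,float).reshape(-1,3),cv2.Rodrigues(M)[0],-M@c["origin"],c["camera_matrix"],c["dist_coeffs"])[0][:,0]
E
python3 - <<'E'
from h import *
t=cv2.imread("pics/top0.png");s=cv2.imread("pics/side0.png")
a=cv2.resize(t[220:265,200:320],None,fx=5,fy=5,interpolation=3)
b=cv2.resize(s[185:260,250:350],None,fx=5,fy=5,interpolation=3)
b=b[:,:]; im=np.zeros((600,600,3),np.uint8); im[:225]=a; im[225:,:500]=b[:375]
cv2.imwrite("pics/crop.png",im)
for n,i,box in(("top",t,(225,265,205,315)),("side",s,(190,250,280,330))):
    y0,y1,x0,x1=box
    m=(i[y0:y1,x0:x1].min(2)>175).astype(np.uint8)
    k,_,st,c=cv2.connectedComponentsWithStats(m)
    for j in range(1,k):
        if st[j,4]>15:
            uv=c[j]+[x0,y0]; print(n,uv.round(1),st[j,2:],at(n,uv,.05).round(4))
print(proj("top",[[.124,.536,.219]]),proj("side",[[.124,.536,.219]]))
for n,uv in(("top",(219,141)),("top",(317,150)),("top",(207,249)),("top",(309,257))): print(at(n,uv,.04).round(4))
E
```

```text
top [262.2 241.1] [ 104   36 1639] [0.4495 0.2689 0.05  ]
top [255.1 225.9] [31  4 60] [0.4791 0.2834 0.05  ]
top [226.5 240.8] [ 12  12 121] [0.4488 0.3385 0.05  ]
top [258.2 243.6] [ 22  12 214] [0.4443 0.2767 0.05  ]
top [289.9 246.5] [ 12  12 111] [0.4397 0.2149 0.05  ]
side [316.4 199.6] [10  6 45] [0.4395 0.2154 0.05  ]
side [306.  216.9] [ 13  13 107] [0.444  0.2774 0.05  ]
side [294.2 236. ] [11  9 66] [0.449  0.3395 0.05  ]
[[ 81.77379655 440.38611908]] [[496.37519374 306.99983884]]
[0.6554 0.3618 0.04  ]
[0.6408 0.1593 0.04  ]
[0.4329 0.3771 0.04  ]
[0.4205 0.1762 0.04  ]
```

View pics/crop.png

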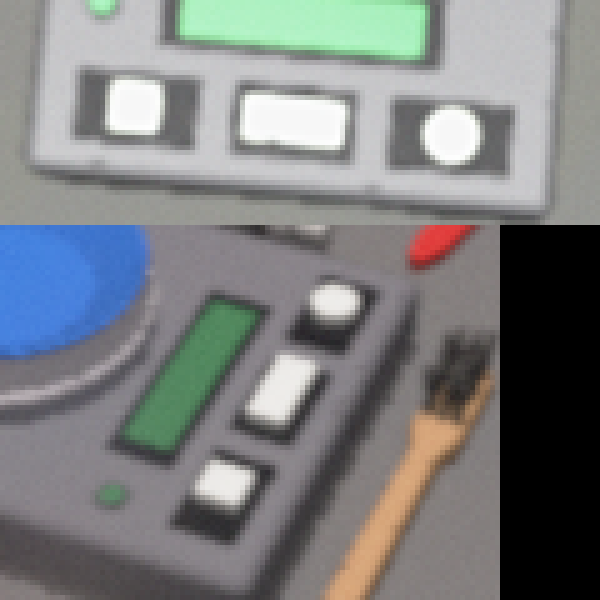

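The crop confirms it: square key left (227,241), long oblong key in the middle (258,244), round key right (290,247). Both cameras put the long key at (0.444, 0.277) at z 0.05. The keys measure 62 mm apart, as given, and the scale's yaw is about -0.074. The tool therefore has to turn +0.15 so the shut fingers line up along the bar.

Request:
carry_out(motion="1 -0.8 0 0 0; 3 -2.4 0 0.02 0; 6 -4.8 0 0.04 0; 9 -7.3 0 0.06 0; 12 -9.7 0 0.08 0; 15 -12.1 0 0.1 0; 18 -14.5 0 0.12 0; 21 -17 0 0.14 0; 24 -19.4 0 0.15 0; 27 -21.8 0 0.15 0; 29.5 -23.8 0 0.15 0; 31.2 -25.1 -1 0.15 0; 32 -25.8 -3 0.15 0; 32 -25.8 -6 0.15 0; 32 -25.8 -9 0.15 0; 32 -25.8 -11 0.15 0; 32 -25.8 -12 0.15 0; 32 -25.8 -12 0.15 0; 32 -25.8 -12 0.15 0; 32 -25.8 -12 0.15 0")

```text
time: 2.1
tool_pos: [0.4446, 0.2782, 0.1]
tool_rot: [0.12, 3.137, 0.001]
ft_force: [0.3, -0.3, 0.0]
opening: 0.003
finger_force: 0.0
```

Run:
```python
from h import *
s=arm.observe(); print(s["time"],s["tool_pos"],s["tool_rot"],s["ft_force"],s["opening"])
ims=[]
for n in("top","side"):
    i=arm.snapshot(n)[:,:,::-1].copy(); p=proj(n,[s["tool_pos"],[.444,.277,.05]]); print(n,p)
    u,v=p[1].astype(int); ims.append(cv2.resize(i[v-70:v+50,u-60:u+60],(400,400),interpolation=3))
cv2.imwrite("pics/near.png",np.hstack(ims))
```

```text
2.1 [0.44460071 0.2781977  0.09998181] [1.20292998e-01 3.13698031e+00 1.38264006e-03] [ 0.26261623 -0.29492359  0.04492195] 0.0029518848295354456
top [[257.29810903 240.77748453]
 [258.02515743 243.79424398]]
side [[306.51717774 198.68227298]
 [306.02319085 216.82999618]]
```

View pics/near.png

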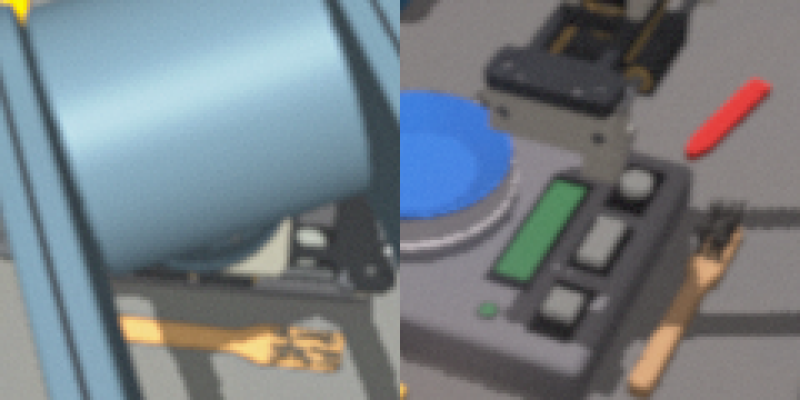

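The side view (right half) shows the fingertips at about pixel (309,200), right above the long key at (306,217). That agrees with the projected TCP to within 3 px. I'll go down in steps and watch the force.

Request:
carry_out(motion="0 -0.1 -1 0 0; 0 -0.1 -2 0 0; 0 -0.1 -3 0 0; 0 -0.1 -3.8 0 0; 0 -0.1 -4.3 0 0; 0 -0.1 -4.6 0 0; 0 -0.1 -4.8 0 0; 0 -0.1 -4.9 0 0; 0 -0.1 -5 0 0; 0 -0.1 -5.1 0 0; 0 -0.1 -5.1 0 0; 0 -0.1 -5.1 0 0")

```text
time: 3.4
tool_pos: [0.4436, 0.2769, 0.0479]
tool_rot: [0.121, 3.139, 0.0]
ft_force: [-1.3, 0.0, 2.6]
opening: 0.004
finger_force: 1.3
```

Request:
carry_out(motion="0 0 -0.1 0 0; 0 0 -0.2 0 0; 0 0 -0.2 0 0; 0 0 -0.2 0 0")

```text
time: 3.8
tool_pos: [0.4437, 0.2769, 0.0458]
tool_rot: [0.121, 3.139, 0.0]
ft_force: [-2.0, 0.1, 3.8]
opening: 0.003
finger_force: 2.1
```

About 3.8 N matches roughly 3.8 mm of key travel. I'll hold it there for 2 s.

Request:
carry_out(motion="0 0 0 0 0; 0 0 0 0 0; 0 0 0 0 0; 0 0 0 0 0; 0 0 0 0 0; 0 0 0 0 0; 0 0 0 0 0; 0 0 0 0 0; 0 0 0 0 0; 0 0 0 0 0; 0 0 0 0 0; 0 0 0 0 0; 0 0 0 0 0; 0 0 0 0 0; 0 0 0 0 0; 0 0 0 0 0; 0 0 0 0 0; 0 0 0 0 0; 0 0 0 0 0; 0 0 0 0 0")

```text
time: 5.8
tool_pos: [0.4437, 0.277, 0.0457]
tool_rot: [0.12, 3.139, 0.0]
ft_force: [-2.1, 0.2, 4.5]
opening: 0.004
finger_force: 2.2
```

Request:
carry_out(motion="0 0 0.2 0 0; 0 0 0.4 0 0; 0 0 0.7 0 0; 0 0 1.2 0 0; 0 0 2.5 0 0; 0 0 4.5 0 0; 0 0 7 0 0; 0 0 10 0 0; -2 2 13 0 0; -5 4 15 0 0; -8 7 16 0 0; -11 9 16 0 0; -14 11 16 0 0; -17 14 16 0 0; -20 16 16 0 0; -23 18 16 0 0; -25 20 16 0 0; -25 20 16 0 0; -25 20 16 0 0; -25 20 16 0 0")

```text
time: 7.8
tool_pos: [0.1943, 0.4764, 0.2056]
tool_rot: [0.121, 3.139, -0.001]
ft_force: [0.7, -0.6, -0.6]
opening: 0.007
finger_force: 0.0
```

Run:
```python
from h import *
s=arm.observe(); print(s["time"],s["tool_pos"],s["ft_force"])
a=cv2.imread("pics/top0.png"); i=arm.snapshot("top")[:,:,::-1].copy(); s=arm.snapshot("side")[:,:,::-1]
cv2.imwrite("pics/end.png",np.hstack([cv2.resize(i[120:300,180:360],(400,400)),cv2.resize(s[150:290,190:330+0],(400,400))]))
print(np.abs(a.astype(int)-i)[130:290,185:350].mean())
for z in(.05,): print(proj("top",[.444,.277,z]))
```

```text
7.8 [0.19431326 0.4763679  0.20564107] [ 0.67801042 -0.60770936 -0.60998041]
1.4754419191919192
[[258.02515743 243.79424398]]
```

View pics/end.png

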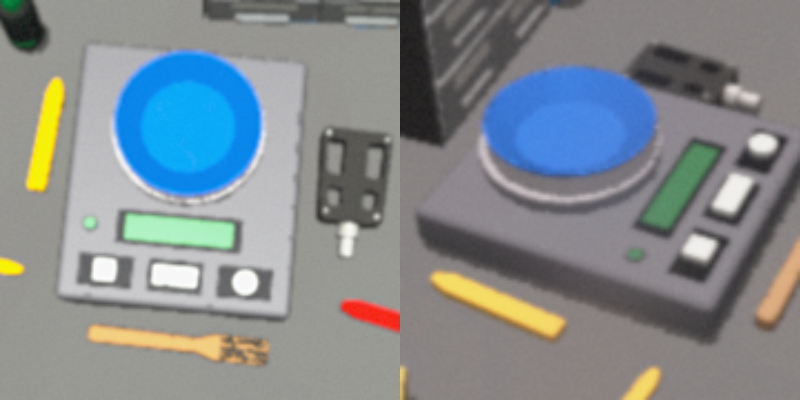

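The final view shows everything in place: the mean difference from the first picture is noise level. The long key is up (crop 175,275), and the dish, pedal, tyre lever and brush haven't moved.

```bash
python3 -c "
from cell import arm
print(arm.sign_off())"
```

```text
the job is handed in; nothing more can be done
None
```

I pressed the long key to about 4 mm with about 4 N, held it for just over 2 s and released it; the final pictures show the keys up and nothing moved, and the job is handed in (no verdict was returned).

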